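# Show the edge of the draining plate

### The arm

A 7-joint arm with a two-finger parallel gripper is mounted at the origin on the work surface. World frame = base frame: x ahead of the robot, y to its left, z up, the work surface at z = 0. Lengths are in m, angles in rad, forces in N, time in s.
With the tool pointing down it reaches from about 0.35 to 0.9 m from the base axis. Payload 8.1 kg.
Tool frame: the origin (TCP) lies between the finger pads; the fingertips stand 25 mm ahead of it and the grasp point (between the pads) lies 6 mm ahead of it; z points along the fingers, y is the direction in which the jaws open and shut (so a half turn about z gives the same grasp; the last joint's range is limited). The gripper opens to 92 mm and grips with 3 to 60 N. Pads are 19 mm wide; open, the fingers measure 130 mm over their backs; the gripper's body (75 mm by 190 mm) begins 47 mm behind the grasp point.
Start: joints at [1.041, 0.434, 0.025, 1.573, -0.012, 1.134, -0.075], TCP at [0.259, -0.569, 0.252] pointing down, gripper open.
Joint ranges: [-2.62, 2.62], [-0.44, 2.09], [-1.27, 1.32], [0.08, 2.57], [-1.32, 4.46], [0.12, 2], [-2.74, 2.74]. Speed limits (rad/s): [2.22, 2.22, 3.01, 3.01, 3.14, 3.14, 3.14].

### API

Orientations are given as a rotation vector (axis times angle).
In Python, from cell import * gives the robot as it stands.
- The arm moves only by the shell command python3 -m jog 'ROWS' [FORCE]. ROWS is JSON, one flat list of numbers, 5 for each row, row after row: the finger opening in mm, from 0 to 91.8, then the shift along the tool's x, y, z in units of 40 mm (1.0 is 40 mm), then the turn about the tool's z in units of 6 degrees (1.0 is 6 degrees). A call has 1 to 20 rows; each row shifts and turns the pose as measured when the row begins, along the tool's axes as they then stand; what a row does not reach is not made up. A row lasts 1/12 s, in which the tool goes at most 41.7 mm and 7.16 degrees, less where a joint would pass 70% of its speed; a pose out of reach is approached as far as the arm can. A call is refused whole if a number of a shift passes 1 or a number of a turn 1, either way. A call with a gripper value outside its range is refused whole. The fingers move at their own pace and stop on an object; FORCE is the grip in N (left out, the last holds). Time passes only in rows, so rows that do not move let the fingers close. It gives the time, the measured TCP pose, the force and the opening at its end, in the units of the state.
- observe(): the state, without advancing time (a new reading comes with each control period).
- get_image(name): name is "scene" or "top" or "wrist"; returns the picture (420x560x3 uint8, red, green, blue); there is no depth.
- camera_params(name): a dict with "intrinsics" (3x3 intrinsics, pixels), "xyz" and "orientation" of the camera in the world. Camera axes: x right, y down, z forward; pixel columns grow to the right and rows downward; lengths in m; the calibration is good to about 2 mm. A picture is of the moment at which its call begins: read the wrist's pose just before it. camera_params takes no time and is no camera call; for the wrist camera it gives the pose at the moment of the call.
- sign_off(): hands the job in, once; it reports no verdict.
The state is a dict: "clock": time; "joints": joint angles; "dq": joint speeds; "joint_efforts": joint torques, N m; "position": TCP position; "ee_rot": TCP orientation; "force": force on the tool from outside, world axes, zero at the start; "ft_torque": the same for the moment, N m; "width": opening from 0.0 (shut) to 1.0 (fully open).
Only numpy, scipy, OpenCV 4.12 (cv2) and the standard library are available. Lean on these libraries where they do the work, as an engineer would, in place of code of your own. Each camera call takes 0.05 s, during which the arm holds its last target. There are 200 camera calls.

### The job

The slotted aluminium draining plate lies flat in its lane on the low black riser, where nobody can get hold of its edge. Push it along its lane with the fingertips, without lifting it, until about a third of its length (some 50 mm) sticks out past the open end of the riser, still lying flat. Leave the plain plate in the other lane and everything else on the bench where it is.

Things in the scene. Friction and masses are not known exactly. Their poses are not given: they have to be found in the camera images.
- ledge: Low black riser, fixed. Origin: on the bench under the centre of its lanes; z up. Two lanes run along its y (-170 to +170 mm), each 86 mm wide, centred at x = -47 and +47 mm, floor at z = 60 mm. Steel lips 8 mm wide, 5 mm high edge the lanes (x = -94, 0, +94 mm) and close the -y end (robot's right). The +y end is open, no lip. Beyond the far lip (x = 98 to 164 mm) a flat strip, also z = 60 mm.
- open_end (a point): Middle of the riser's open edge, at lane-floor height (riser frame 0, 170, 60 mm); axes as the riser's: +y points out over the bench.
- slotted_plate: The draining plate to push: flat aluminium, 160 mm long (y, along the lane), 80 wide, 6 thick, five slots 52 x 10 mm across its middle; about 0.2 kg, loose in either lane, 3 mm play each side. Origin: centre of its underside; +y to the open end, so its rear face is at y = -80 mm. Starts at least 15 mm short of the open end, with 60 mm or more of free lane behind it.
- slotted_front (a point): Middle of the front end face of the slotted plate (the end that must stick out), half-way up its thickness.
- plain_plate: The plate to leave alone: flat aluminium without slots, 120 mm long (y) x 80 mm wide x 6 mm thick, loose in the other lane. Origin: centre of its underside.
- jar: Small lidded glass jar, 44 mm across, 55 mm high, standing on the riser's far strip. Origin: centre of its underside. Bystander.
- weight: Steel balance weight with a knob, 34 mm across, 50 mm high, on the riser's far strip. Origin: centre of its underside. Bystander.
- bottle: Amber bottle, 60 mm across, 105 mm high, on the bench off the riser's lipped end. Origin: centre of its underside. Bystander.
- beaker: Glass beaker, 70 mm across, 85 mm high, on the bench off the riser's lipped end. Origin: centre of its underside. Bystander.
- spatula: Spatula 200 mm long lying on the bench off the riser's open end. Origin: underside, near its middle. Bystander.
- punnet: Clear punnet of strawberries, 125 x 175 x 55 mm, on the bench beyond the spatula. Origin: centre of its underside. Bystander.

How it is judged:
At the end, for the whole second after the job is handed in: The slotted plate lies flat and at rest in its lane with 35 to 70 mm of its length past the open end of the riser; the plain plate is within 10 mm of where it was (y of slotted_front in the frame of ledge between 0.205 and 0.24 m and angle between slotted_plate's own z axis and vertical below 0.05 rad and z of slotted_plate in the frame of ledge between 0.057 and 0.064 m and linear speed of slotted_plate below 0.01 m/s and distance of plain_plate from where it was at the start of the episode below 0.01 m); the robot touches nothing.
It fails at once if the slotted plate is lifted off the lane or tipped (z of slotted_plate in the frame of ledge above 0.068 m or z of slotted_plate in the frame of ledge below 0.05 m or angle between slotted_plate's own z axis and vertical above 0.12 rad).
It fails at once if the plain plate is moved by more than 10 mm (distance of plain_plate from where it was at the start of the episode above 0.01 m).
It fails at once if a bystander is moved by more than 20 mm or knocked over (distance of any of jar, weight, bottle, beaker, spatula, punnet from where it was at the start of the episode above 0.02 m or angle between any of jar, weight, bottle, beaker, punnet's own z axis and vertical above 0.4 rad).
It also fails if it takes over 40 s, if anything falls off the work surface, if the arm or the gripper's body presses on something with over 40 N, if the wrist force passes 120 N, or if a joint passes its speed limit or range.

## Working session

There is one attempt and no reset: what is moved stays moved. The work goes in short steps, Python scripts to look and compute and a shell command to move; the robot and the scene stay as the last step left them, time stands still between calls to the robot, and variables do not carry over. Pictures are saved under pics/ and viewed, about 8 in all and at most 12, crops included, and the job is handed in when it is done.

```bash
mkdir -p pics; python3 - <<'E'
from cell import *
import cv2
s=observe();print(s['clock'],s['position'],s['ee_rot'],s['width'])
for n in("top","scene"):
    cv2.imwrite(f"pics/{n}0.png",get_image(n)[:,:,::-1]);p=camera_params(n);print(n,p)
E
```

```text
0.0 [ 0.25846563 -0.56852711  0.25095038] [-3.06888432e+00 -6.64943133e-01  7.95617967e-04] 1.002743847229297
top {'intrinsics': array([[448.17732009,   0.        , 283.03285665],
       [  0.        , 448.17732009, 211.92478636],
       [  0.        ,   0.        ,   1.        ]]), 'xyz': array([0.54847237, 0.08021468, 1.15072716]), 'orientation': array([-2.21692663,  2.16606233, -0.05705835])}
scene {'intrinsics': array([[537.10634225,   0.        , 276.422829  ],
       [  0.        , 537.10634225, 210.56415193],
       [  0.        ,   0.        ,   1.        ]]), 'xyz': array([ 1.68267699, -0.10693618,  0.9312096 ]), 'orientation': array([-1.77172312, -1.54344201,  0.72540882])}
```

View pics/top0.png

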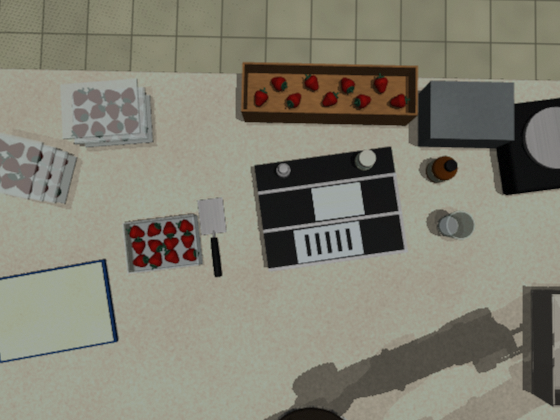

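View pics/scene0.png

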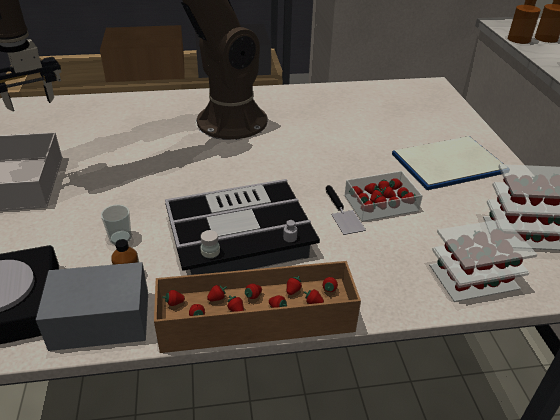

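The top view shows the slotted plate in the near lane (px about 295–363, 222–262), with its front end left (+y), and the plain plate in the far lane at about (337,202). The riser spans roughly (255,163), (391,148), (404,248), (267,268). Next I'll measure it with masks.

```bash
cat > h.py <<'E'
from cell import *
import cv2, numpy as np
from scipy.spatial.transform import Rotation as R
def cast(p,px,z):
    d=np.c_[np.atleast_2d(px).astype(float),np.ones(len(np.atleast_2d(px)))]@np.linalg.inv(p['intrinsics']).T
    d=d@R.from_rotvec(p['orientation']).as_matrix().T
    return p['xyz']+d*((z-p['xyz'][2])/d[:,2])[:,None]
E
python3 - <<'E'
from h import *
im=cv2.imread("pics/top0.png");p=camera_params("top")
g=cv2.cvtColor(im,cv2.COLOR_BGR2GRAY)
m=np.zeros_like(g);m[140:275,245:412]=1
dark=((g<45)&(m>0)).astype(np.uint8)
n,l,st,c=cv2.connectedComponentsWithStats(dark)
big=[i for i in range(1,n) if st[i,4]>300]
print([(st[i]) for i in big])
pts=np.argwhere(np.isin(l,big))[:,::-1]
hull=cv2.convexHull(pts.astype(np.int32)); 
q=cv2.approxPolyDP(hull,6,True)[:,0];print(q,cast(p,q,.06)[:,:2].round(4))
w=cast(p,pts,.06)[:,:2].astype(np.float32);print('riser rect',cv2.minAreaRect(w*1000))
hm=cv2.fillConvexPoly(np.zeros_like(g),hull,1)
br=((g>120)&(hm>0)).astype(np.uint8)
br=cv2.morphologyEx(br,cv2.MORPH_OPEN,np.ones((4,4)))
n,l,st,c=cv2.connectedComponentsWithStats(br)
for i in range(1,n):
    if st[i,4]>300:
        w=cast(p,np.argwhere(l==i)[:,::-1],.066)[:,:2].astype(np.float32)
        print(st[i],cv2.minAreaRect(w*1000))
cv2.imwrite("pics/c.png",cv2.resize(im[135:280,240:415],None,fx=4,fy=4,interpolation=cv2.INTER_CUBIC))
E
```

```text
[array([ 255,  147,  139,   44, 2959], dtype=int32), array([ 360,  177,   37,   38, 1104], dtype=int32), array([ 259,  188,   57,   41, 1789], dtype=int32), array([ 360,  215,   43,   39, 1342], dtype=int32), array([264, 230,  34,  38, 999], dtype=int32)]
[[402 248]
 [269 267]
 [255 166]
 [390 147]] [[ 0.5281 -0.2058]
 [ 0.4747  0.1155]
 [ 0.7201  0.156 ]
 [ 0.7747 -0.1742]]
riser rect ((624.978271484375, -28.276962280273438), (251.21485900878906, 337.3488464355469), 9.237248420715332)
[ 313  184   52   37 1564] ((636.474365234375, -49.61791229248047), (78.62459564208984, 117.72979736328125), 9.224035263061523)
[ 295  223   69   41 1688] ((536.8449096679688, -28.394752502441406), (79.40786743164062, 158.91664123535156), 9.772281646728516)
```

View pics/c.png

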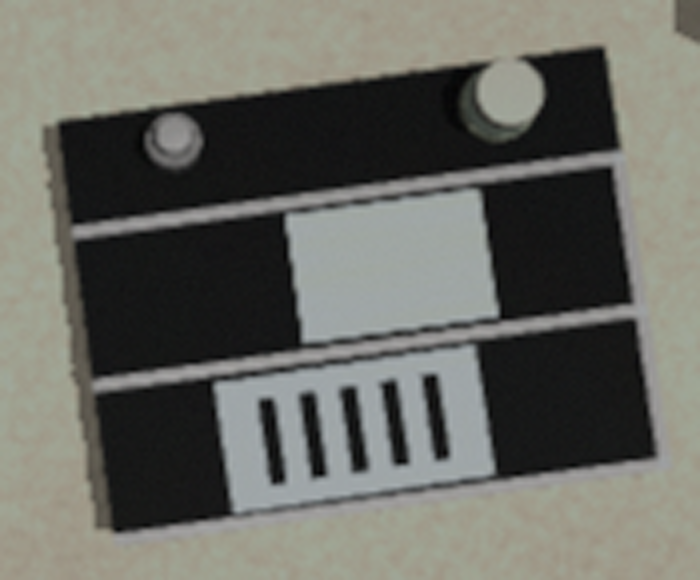

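The mask gives a riser yaw of about 9.4°. Along the lane (s axis), the open edge is at s≈0.039, the plate's front at −0.035 and its rear at −0.195. It needs a push of about 126 mm. I'll turn the tool so its x runs along the lane, which lets the two fingers push square.

```bash
cat >> h.py <<'E'
a=np.radians(9.4);e=np.array([np.cos(a),np.sin(a)]);u=np.array([-e[1],e[0]])
def st():
    s=observe();p=s['position'];T=R.from_rotvec(s['ee_rot']).as_matrix()
    print('t',round(s['clock'],2),'s',(u@p[:2]).round(4),'e',(e@p[:2]).round(4),'z',p[2].round(4),'xyaw',np.degrees(np.arctan2(T[1,0],T[0,0])).round(2),'tilt',T[:2,2].round(3),'w',round(s['width'],3),'F',np.round(s['force'],1))
if __name__=='__main__': st()
E
python3 -m jog '[30,0,0,0,-1, 30,0,0,0,-1, 30,0,0,0,-1, 30,0,0,0,-1, 30,0,0,0,-1, 30,0,0,0,-1, 30,0,0,0,-1, 30,0,0,0,-1, 30,0,0,0,-1, 30,0,0,0,-1, 30,0,0,0,-1, 30,0,0,0,-1, 30,0,0,0,-0.5]' 10; python3 h.py
```

```text
clock: 1.18
position: [0.2566, -0.5651, 0.2446]
ee_rot: [-1.946, -2.449, -0.008]
force: [0.4, 0.2, 0.2]
width: 0.328
t 1.18 s -0.5994 e 0.1609 z 0.2446 xyaw 103.08 tilt [-0.007  0.012] w 0.328 F [0.4 0.2 0.2]
```

```bash
python3 -m jog '[30,0.7,0.7,0,0.3, 30,0.7,0.7,0,0.3, 30,0.7,0.7,0,0, 30,0.7,0.7,0,0, 30,0.7,0.7,0,0, 30,0.7,0.7,0,0, 30,0.7,0.7,0,0, 30,0.7,0.7,0,0, 30,0.7,0.7,0,0, 30,0.7,0.7,0,0, 30,0.7,0.7,0,0, 30,0,0,0,0]'; python3 h.py
```

```text
clock: 2.18
position: [0.5113, -0.1954, 0.2412]
ee_rot: [-2.028, -2.371, -0.006]
force: [-0.5, 0.9, 1.0]
width: 0.325
t 2.18 s -0.2763 e 0.4726 z 0.2412 xyaw 98.91 tilt [-0.013  0.017] w 0.325 F [-0.5  0.9  1. ]
```

```bash
python3 -m jog '[30,0.5,0.65,0,-0.08, 30,0.5,0.65,0,0, 30,0,0,0.7,0, 30,0,0,0.7,0, 30,0,0,0.7,0, 30,0,0,0.3,0, 30,0,0,0,0, 30,0,0,0,0]'; python3 h.py
python3 - <<'E'
from h import *
im=get_image("top")[:,:,::-1];cv2.imwrite("pics/c1.png",cv2.resize(im[135:280,240:415],None,fx=3,fy=3,interpolation=cv2.INTER_CUBIC))
im=get_image("scene")[:,:,::-1];cv2.imwrite("pics/s1.png",cv2.resize(im[150:280,150:340],None,fx=4,fy=4,interpolation=cv2.INTER_CUBIC))
E
```

```text
clock: 2.85
position: [0.5575, -0.1399, 0.1405]
ee_rot: [-2.007, -2.387, -0.008]
force: [-0.2, 0.5, -0.3]
width: 0.326
t 2.85 s -0.2291 e 0.5272 z 0.1405 xyaw 99.9 tilt [-0.014  0.019] w 0.326 F [-0.2  0.5 -0.3]
```

View pics/s1.png

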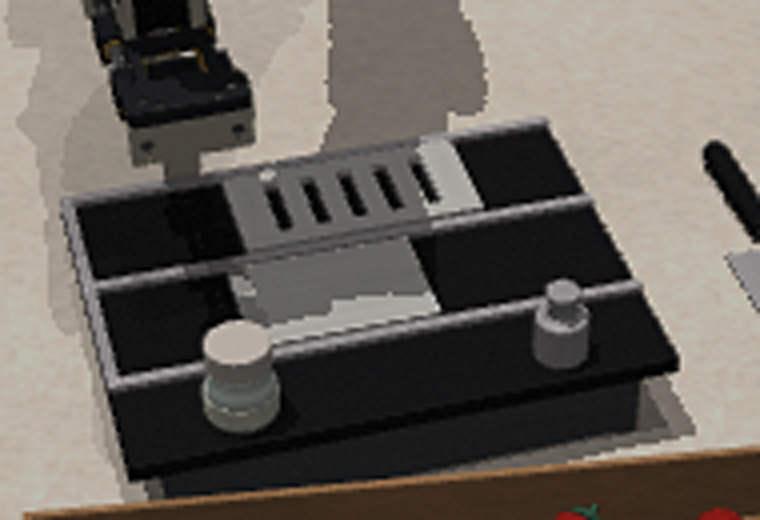

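The fingers hang over the free lane behind the plate, at about (180,165) in the crop. I'll lower them in steps and feel for the floor.

```bash
python3 -m jog '[30,-0.1,0,0.5,0.05, 30,0,0,0.4,0, 30,0,0,0.15,0, 30,0,0,0,0,30,0,0,0,0]'; python3 h.py
```

```text
clock: 3.37
position: [0.5625, -0.1454, 0.105]
ee_rot: [-2.024, -2.388, -0.017]
force: [0.7, -0.2, 0.1]
width: 0.329
t 3.37 s -0.2354 e 0.5312 z 0.105 xyaw 99.44 tilt [-0.002  0.015] w 0.329 F [ 0.7 -0.2  0.1]
```

```bash
python3 -m jog '[30,0,-0.1,0.25,0, 30,0,0,0.1,0, 30,0,0,0,0]'; python3 h.py
```

```text
clock: 3.62
position: [0.5598, -0.1464, 0.0928]
ee_rot: [-2.027, -2.391, -0.02]
force: [-0.1, -0.6, 0.1]
width: 0.326
t 3.62 s -0.2358 e 0.5284 z 0.0928 xyaw 99.42 tilt [0.003 0.014] w 0.326 F [-0.1 -0.6  0.1]
```

```bash
for i in 1 2 3 ; do :; done; python3 -m jog '[30,0,0,0.08,0, 30,0,0,0,0]'; python3 h.py; python3 -m jog '[30,0,0,0.06,0, 30,0,0,0,0]'; python3 h.py
```

```text
clock: 3.78
position: [0.5598, -0.1464, 0.0896]
ee_rot: [-2.027, -2.391, -0.02]
force: [0.1, -0.0, -0.6]
width: 0.328
t 3.78 s -0.2358 e 0.5284 z 0.0896 xyaw 99.42 tilt [0.003 0.014] w 0.328 F [ 0.1 -0.  -0.6]
clock: 3.95
position: [0.56, -0.1463, 0.0872]
ee_rot: [-2.027, -2.391, -0.02]
force: [-0.2, 0.4, 0.3]
width: 0.328
t 3.95 s -0.2358 e 0.5286 z 0.0872 xyaw 99.42 tilt [0.003 0.014] w 0.328 F [-0.2  0.4  0.3]
```

Tips are about 2 mm above the floor with no contact force. I'll push in short, slow steps and watch z.

```bash
python3 -m jog '[30,0.25,0,0,0, 30,0.25,0,0,0, 30,0.25,0,0,0, 30,0.2,0,0,0, 30,0,0,0,0]'; python3 h.py
```

```text
clock: 4.37
position: [0.5532, -0.1041, 0.0879]
ee_rot: [-2.027, -2.391, -0.021]
force: [-0.4, -0.4, 0.2]
width: 0.327
t 4.37 s -0.193 e 0.5288 z 0.0879 xyaw 99.45 tilt [0.004 0.015] w 0.327 F [-0.4 -0.4  0.2]
```

```bash
python3 -m jog '[30,0.25,0,0.01,0, 30,0.25,0,0.01,0, 30,0.25,0,0.01,0, 30,0.25,0,0.01,0, 30,0.1,0,0,0, 30,0,0,0,0]'; python3 h.py
python3 - <<'E'
from h import *
im=get_image("scene")[:,:,::-1];cv2.imwrite("pics/s2.png",cv2.resize(im[150:280,150:340],None,fx=4,fy=4,interpolation=cv2.INTER_CUBIC))
E
```

```text
clock: 4.87
position: [0.5454, -0.0551, 0.0874]
ee_rot: [-2.025, -2.394, -0.022]
force: [-0.0, -1.4, 0.4]
width: 0.33
t 4.87 s -0.1434 e 0.5291 z 0.0874 xyaw 99.55 tilt [0.005 0.014] w 0.33 F [-0.  -1.4  0.4]
```

View pics/s2.png

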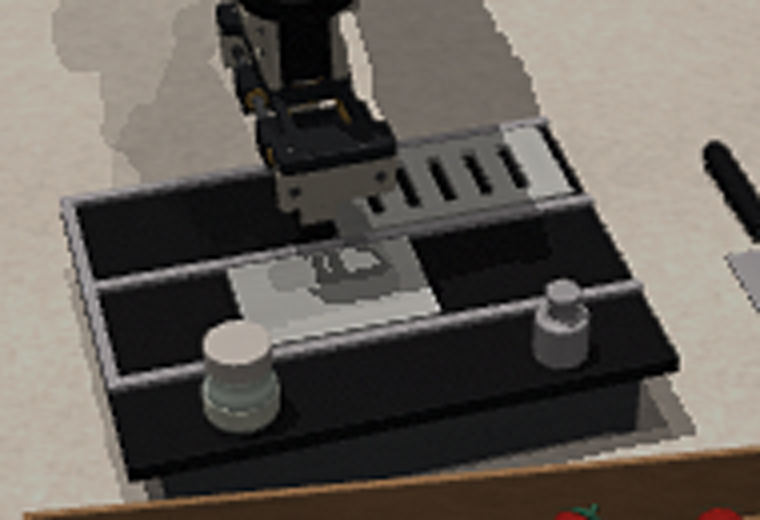

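The plate is sliding: its front edge at about (575,190) is ~13 mm short of the open end, and the plain plate has not moved. I'll keep pushing.

```bash
python3 -m jog '[30,0.25,0,0.01,0, 30,0.25,0,0.01,0, 30,0.25,0,0.01,0, 30,0.25,0,0.01,0, 30,0.1,0,0,0, 30,0,0,0,0, 30,0,0,0,0]'; python3 h.py
python3 - <<'E'
from h import *
im=get_image("top")[:,:,::-1];cv2.imwrite("pics/t3.png",cv2.resize(im[135:280,220:415],None,fx=4,fy=4,interpolation=cv2.INTER_CUBIC))
E
```

```text
clock: 5.5
position: [0.5375, -0.0079, 0.0861]
ee_rot: [-2.027, -2.394, -0.021]
force: [0.9, -1.5, 1.1]
width: 0.328
t 5.5 s -0.0956 e 0.529 z 0.0861 xyaw 99.5 tilt [0.005 0.014] w 0.328 F [ 0.9 -1.5  1.1]
```

View pics/t3.png

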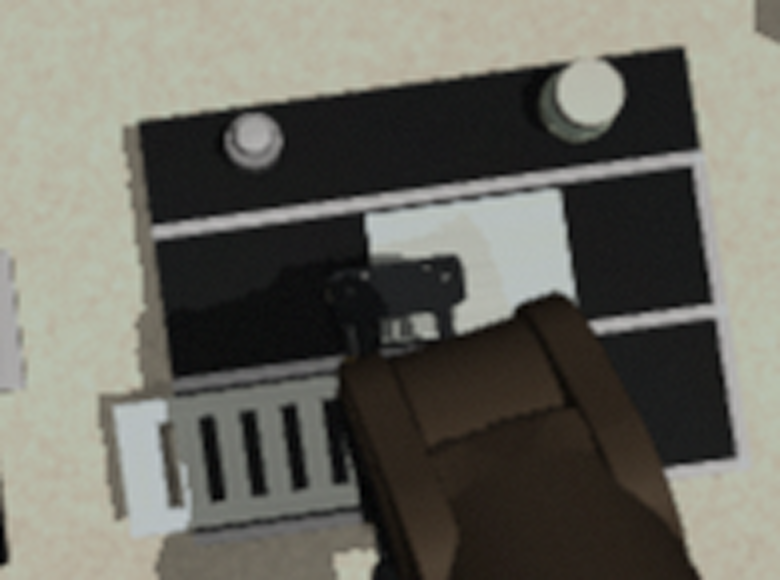

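About 36 mm overhangs now: the front edge midpoint is at (123,471) and the riser edge at about (183,465), at 0.6 mm per crop pixel. I need ~15 mm more.

```bash
python3 -m jog '[30,0.18,0,-0.01,0, 30,0.16,0,-0.01,0, 30,0,0,0,0, 30,0,0,0,0]'; python3 h.py
```

```text
clock: 5.88
position: [0.5349, 0.0058, 0.0869]
ee_rot: [-2.028, -2.392, -0.02]
force: [0.1, -1.0, 0.3]
width: 0.326
t 5.88 s -0.0816 e 0.5287 z 0.0869 xyaw 99.4 tilt [0.004 0.014] w 0.326 F [ 0.1 -1.   0.3]
```

Now about 50 mm. I'll back off, raise the tool, retreat toward the robot's right and check.

```bash
python3 -m jog '[30,-0.2,0,0,0, 30,-0.3,0,0,0, 30,0,0,-0.5,0, 30,0,0,-0.9,0, 30,0,0,-0.9,0, 30,0,0,-0.9,0, 30,0,0,-0.7,0, 30,-0.9,-0.3,0,0, 30,-0.9,-0.3,0,0, 30,-0.9,-0.3,0,0, 30,-0.9,-0.3,0,0, 30,-0.9,-0.3,0,0, 30,-0.9,-0.3,0,0,30,-0.9,-0.3,0,0, 30,0,0,0,0, 30,0,0,0,0]'; python3 h.py
python3 - <<'E'
from h import *
im=get_image("top")[:,:,::-1].copy();p=camera_params("top");cv2.imwrite("pics/t4.png",cv2.resize(im[135:280,220:415],None,fx=4,fy=4,interpolation=cv2.INTER_CUBIC))
c=np.array([[113,405],[133,537]])
g=cv2.cvtColor(im,cv2.COLOR_BGR2GRAY)
for r in (236,243,250): print(r,g[r,240:285])
m=np.zeros_like(g);m[140:275,245:412]=1
d=((g<45)&(m>0)).astype(np.uint8)
n,l,s,_=cv2.connectedComponentsWithStats(d)
for i in range(1,n):
    if s[i,4]>300:
        w=cast(p,np.argwhere(l==i)[:,::-1],.06)[:,:2]@u; print(s[i],np.percentile(w,[1,99,100]).round(4))
m=cv2.morphologyEx(((g>120)&(m>0)).astype(np.uint8),cv2.MORPH_OPEN,np.ones((4,4)))
n,l,s,_=cv2.connectedComponentsWithStats(m)
i=l[203,337];print('plain',cv2.minAreaRect((cast(p,np.argwhere(l==i)[:,::-1],.066)[:,:2]*1000).astype(np.float32)))
E
```

```text
clock: 7.22
position: [0.4893, -0.3123, 0.2481]
ee_rot: [-2.045, -2.384, -0.016]
force: [0.7, 0.8, -0.3]
width: 0.324
t 7.22 s -0.388 e 0.4317 z 0.2481 xyaw 98.74 tilt [0.006 0.008] w 0.324 F [ 0.7  0.8 -0.3]
236 [100  99  98 101 108 110 112 120 134 141 145 149 153 156 159 167 171 172
 172 171 171 172 172 171 172 173 171 172 172 173 171 172 172 172 172 172
 171 172 171 173 173 173 172 172 173]
243 [140  95  98 139 172 172 172 172 172 171 172 173 172 145  84  60  65 100
 150 173 173 173 172 155  96  27  24  26 120 173 172 172 171 172 128  33
  22  21  71 143 172 172 171 172 150]
250 [138  98  96 106 144 172 172 172 172 172 171 172 172 172 139  69  56  59
 100 152 172 173 171 173 154  98  28  24  29 119 171 172 171 170 172 130
  37  24  25  72 140 172 171 170 172]
[ 255  147  139   44 2932] [-0.2957  0.0353  0.0382]
[ 360  177   37   38 1099] [-0.2911 -0.2134 -0.2127]
[ 259  188   56   41 1783] [-0.0886  0.0371  0.0385]
[ 309  215   95   47 3135] [-0.2907 -0.0736 -0.0711]
plain ((636.4592895507812, -49.665855407714844), (78.63631439208984, 118.54302978515625), 9.182242393493652)
```

View pics/t4.png

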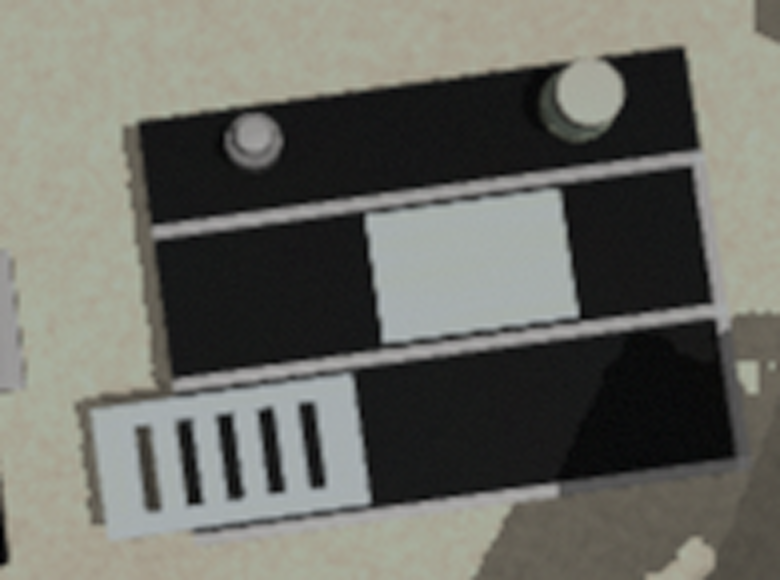

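The slotted plate lies flat in its lane, with its rear at s≈−0.071 and its front at about 0.089. The riser edge is at 0.0385, so about 50 mm overhangs. The plain plate has not moved and the arm is clear.

```bash
python3 -c "
from cell import *
print(sign_off())"
```

```text
the job is handed in; nothing more can be done
None
```

I pushed the slotted plate about 125 mm along its lane with two spread fingertips, then backed off, raised the tool and handed the job in at about 7.3 s.

- **Overhang:** the last top view puts about 50 mm of the plate past the open end. That agrees with the roughly 49 mm I get from the fingertip travel.
- **Flatness:** the plate appears flat and within its lane in that view. I did not measure its tilt or height separately.
- **Plain plate:** it measured within about 0.1 mm of where it started.
- **Bystanders:** the jar and weight look unmoved in the last crop. I did not re-measure the bottle, beaker, spatula and punnet, but nothing went near them. Tool force stayed below about 2 N in every reading.

No check failed. Row lengths came out 10–20% off, some short and some long, and I corrected this step by step from the measured pose.

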